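# Pack up the heel of a strap clamp and hold it down

## Robot

A 6-joint arm with a two-finger parallel gripper is mounted at the origin on a cart in front of the work surface, level with it; the furniture and walls round the work are solid. World frame = base frame: x ahead of the robot, y to its left, z up, the work surface at z = 0. Lengths are in m, angles in rad, forces in N, time in s.
With the tool pointing down it reaches from about 0.375 to 0.975 m from the base axis. Payload 3.8 kg.
Tool frame: the origin (TCP) lies midway between the tips of the shut fingers; the grasp point (between the pads) lies 19 mm behind it; z points along the fingers, y is the line along which they close (so a half turn about z gives the same grasp; the last joint's range is limited). The gripper opens to 85 mm and grips with 20 to 120 N. Pads are 22 mm wide; open, the fingers measure 114 mm over their backs; the gripper's body (76 mm by 85 mm) begins 54 mm behind the grasp point. The pads swing forward as they close: fully open they stand 13 mm farther back than shut.
Start: joints at [-1.336, 0.264, 1.604, -0, 1.274, -0.037], TCP at [0.181, -0.65, 0.205] pointing down, gripper open.
Joint ranges: [-2.63, 2.63], [-0.94, 2.18], [0.31, 2.57], [-1.31, 4.45], [0, 2.66], [-2.55, 2.55]. Speed limits (rad/s): [2.57, 2.57, 3.14, 3.14, 3.14, 3.14].

## Interface

Orientations are given as a rotation vector (axis times angle).
In Python, from workcell import bot gives the robot as it stands.
- The arm moves only by the tool step_arm, never from a script. Its argument "motion" is a list of rows, each a list of 5 numbers: the finger opening in cm, from 0 to 8.54, then the shift along the tool's x, y, z in cm, then the turn about the tool's z in degrees. In form: [[claw, dx, dy, dz, twist], ...]. A call has 1 to 20 rows; each row is the pose to reach, as a shift and turn from the pose commanded when the call began, along the tool's axes at that moment; what a row does not reach only later rows make up. A row lasts 1/10 s, in which the tool goes at most 50 mm and 8.59 degrees, less where a joint would pass 70% of its speed; a pose out of reach is approached as far as the arm can. A call with a gripper value outside its range is refused whole. The fingers move at their own pace and stop on an object; "force" is the grip in N (left out, the last holds). Time passes only in rows, so rows that repeat a pose let the fingers close. It gives the time, the measured TCP pose, the force, the opening and the grip force at its end, in the units of the state.
- bot.read_state(): the state, without advancing time (a new reading comes with each control period).
- bot.read_camera(name): name is "side" or "top"; returns (picture, depth): 420x560x3 uint8, red, green, blue; 420x560 float32, m along the optical axis (not along the pixel's ray), 0 where there is no reading.
- bot.calibration(name): a dict with "mtx" (3x3 intrinsics, pixels), "origin" and "orientation" of the camera in the world. Camera axes: x right, y up, looking along -z (the intrinsics and any distortion apply to the point x, -y, -z); pixel columns grow to the right and rows downward; lengths in m; the calibration is good to about 2 mm. A picture is of the moment at which its call begins. calibration takes no time and is no camera call.
- bot.finish_job(): hands the job in; it is judged then, once.
The state is a dict: "time": time; "q": joint angles; "joint_vel": joint speeds; "joint_torque": joint torques, N m; "tool_pos": TCP position; "tcp_rot": TCP orientation; "wrist_force": force on the tool from outside, world axes, zero at the start; "torque": the same for the moment, N m; "width": opening from 0.0 (shut) to 1.0 (fully open); "grip_force": force on a finger pad.
Only numpy, scipy, OpenCV 4.12 (cv2) and the standard library are available. Lean on these libraries where they do the work, as an engineer would, in place of code of your own. Each camera call takes 0.05 s, during which the arm holds its last target. There are 200 camera calls.

## Task

The strap clamp on the tooling plate bears on the bearing block at its toe, but its sprung heel hangs over a gap above the riser. Slide the loose packing plates into that gap one on top of the other, each fully home against the riser's stop lip, square and centred under the strap, until no further plate will go in; leave any plate that is not needed lying on the bench clear of the clamp. Then push the heel of the strap down until it bears firmly on the pack, and finish while still holding it pressed down like that, so that I can run the nut down; do not disturb the other things on the bench.

Things in the scene. Friction and masses are not known exactly. Their poses are not given: they have to be found in the camera images.
- fixture: Fixed aluminium tooling plate, 165x118x12 mm, place and yaw vary. Origin on the bench under the strap's centre line; x runs along the strap from heel to toe (away from the robot), y left, z up. Plate spans x -78..88, y -38..80 mm. Carries a grey bearing block (x 36..80 mm, 60 wide, top z 56 mm) and at x 8 mm a stud with spring and nut, top z 94 mm.
- strap (a joint): Clamp strap: dark steel bar 110x32x14 mm along the fixture's x, toe on the block at x 50 mm (pivot), free heel end at x -60 mm. Value 0 = level (underside 56 mm above the bench), positive = heel up. A spring lifts it to 0.055 rad (heel end 6 mm above level); pressing it to level takes about 4 N; without a pack it goes on down to -0.2. The right pack leaves it level when pressed.
- strap_heel_top (a point): Point on the strap's top face, on its centre line, 18 mm from the heel end, where to push it down (moves with the strap).
- strap_heel_under (a point): Lower edge of the strap's heel end, on its centre line: the upper side of the gap (moves with the strap).
- pack_home (a point): Fixed point at fixture x -59, y 0, on the plate's top (12 mm above the bench): the centre of each plate that is home lies straight above it, long side along the fixture's x. A home plate touches the lip, reaches 45 mm under the strap and sticks out 45 mm from the heel end toward the robot.
- riser_low_seat (a point): Middle of the seat of the LOW steel riser: block 58x40 mm, seat 20 mm high (32 mm above the bench), with a 7 mm stop lip 41 mm high at its far (+x) end. One riser stands under the heel (seat middle 19 mm, lip face 45 mm beyond pack_home), the other spare on the plate left of the block; which is where varies.
- riser_tall_seat (a point): The same for the TALL riser: seat 28 mm high (40 mm above the bench), otherwise alike.
- shim_a_mid (a point): Centre of loose packing plate a: a flat aluminium bar 90 x 32 x 8 mm, both ends alike, dark hole near each end, 63 g. x along its 90 mm, z up. Grasp it across its 32 mm, near the end that stays outside the clamp.
- shim_b_mid (a point): Centre of packing plate b, the same as a.
- shim_c_mid (a point): Centre of packing plate c, the same as a.
- hex_key: Hex key, 31 x 86 x 6 mm, a bystander near the fixture.
- marker: Marker pen, 130 mm, a bystander.
- screwdriver: Screwdriver with dark handle, 174 mm, a bystander.
- tape: Roll of insulating tape, 67 mm across, 19 mm high, a bystander beyond the plates.
- contactor: Small contactor, 78 x 45 x 78 mm, a bystander.

How it is judged:
On the way, in this order (a step that is already met when the one before it is completed fails the run):
1. a first packing plate lies home on the riser under the heel, let go ((((horizontal distance between shim_a_mid and pack_home below 0.01 m and angle between the x axis of shim_a_mid and the x axis of fixture, either way round below 0.1 rad and angle between shim_a_mid's own z axis and vertical below 0.06 rad) and height (world z) of shim_a_mid below 0.047 m and contact force between the fingers and shim_a below 0.3 N) or ((horizontal distance between shim_b_mid and pack_home below 0.01 m and angle between the x axis of shim_b_mid and the x axis of fixture, either way round below 0.1 rad and angle between shim_b_mid's own z axis and vertical below 0.06 rad) and height (world z) of shim_b_mid below 0.047 m and contact force between the fingers and shim_b below 0.3 N) or ((horizontal distance between shim_c_mid and pack_home below 0.01 m and angle between the x axis of shim_c_mid and the x axis of fixture, either way round below 0.1 rad and angle between shim_c_mid's own z axis and vertical below 0.06 rad) and height (world z) of shim_c_mid below 0.047 m and contact force between the fingers and shim_c below 0.3 N))), for 0.2 s.
2. the gap is filled: the top plate of the pack lies home at the height of the work, let go, before the strap is pushed down (((((horizontal distance between shim_a_mid and pack_home below 0.01 m and angle between the x axis of shim_a_mid and the x axis of fixture, either way round below 0.1 rad and angle between shim_a_mid's own z axis and vertical below 0.06 rad) and height (world z) of shim_a_mid between 0.0485 and 0.0555 m) and contact force between the fingers and shim_a below 0.3 N) or (((horizontal distance between shim_b_mid and pack_home below 0.01 m and angle between the x axis of shim_b_mid and the x axis of fixture, either way round below 0.1 rad and angle between shim_b_mid's own z axis and vertical below 0.06 rad) and height (world z) of shim_b_mid between 0.0485 and 0.0555 m) and contact force between the fingers and shim_b below 0.3 N) or (((horizontal distance between shim_c_mid and pack_home below 0.01 m and angle between the x axis of shim_c_mid and the x axis of fixture, either way round below 0.1 rad and angle between shim_c_mid's own z axis and vertical below 0.06 rad) and height (world z) of shim_c_mid between 0.0485 and 0.0555 m) and contact force between the fingers and shim_c below 0.3 N)) and ((horizontal distance between shim_a_mid and pack_home below 0.01 m and angle between the x axis of shim_a_mid and the x axis of fixture, either way round below 0.1 rad and angle between shim_a_mid's own z axis and vertical below 0.06 rad) or (horizontal distance between shim_a_mid and pack_home above 0.06 m and height (world z) of shim_a_mid below 0.025 m)) and ((horizontal distance between shim_b_mid and pack_home below 0.01 m and angle between the x axis of shim_b_mid and the x axis of fixture, either way round below 0.1 rad and angle between shim_b_mid's own z axis and vertical below 0.06 rad) or (horizontal distance between shim_b_mid and pack_home above 0.06 m and height (world z) of shim_b_mid below 0.025 m)) and ((horizontal distance between shim_c_mid and pack_home below 0.01 m and angle between the x axis of shim_c_mid and the x axis of fixture, either way round below 0.1 rad and angle between shim_c_mid's own z axis and vertical below 0.06 rad) or (horizontal distance between shim_c_mid and pack_home above 0.06 m and height (world z) of shim_c_mid below 0.025 m)) and contact force between the fingers and strap below 0.3 N), for 0.2 s.
At the end, for the whole second after the job is handed in: Fingers still push the strap down (over 5 N); it is level within 0.03 rad, at rest, and bears on the top plate with over 2 N; every plate is either home (centre within 10 mm of its place, square within 0.1 rad, flat) or over 60 mm away on the bench (value of joint strap between -0.03 and 0.03 rad and velocity of joint strap between -0.05 and 0.05 rad/s and contact force between the fingers and strap above 5 N and ((((horizontal distance between shim_a_mid and pack_home below 0.01 m and angle between the x axis of shim_a_mid and the x axis of fixture, either way round below 0.1 rad and angle between shim_a_mid's own z axis and vertical below 0.06 rad) and height (world z) of shim_a_mid between 0.0485 and 0.0555 m) and contact force between shim_a and strap above 2 N) or (((horizontal distance between shim_b_mid and pack_home below 0.01 m and angle between the x axis of shim_b_mid and the x axis of fixture, either way round below 0.1 rad and angle between shim_b_mid's own z axis and vertical below 0.06 rad) and height (world z) of shim_b_mid between 0.0485 and 0.0555 m) and contact force between shim_b and strap above 2 N) or (((horizontal distance between shim_c_mid and pack_home below 0.01 m and angle between the x axis of shim_c_mid and the x axis of fixture, either way round below 0.1 rad and angle between shim_c_mid's own z axis and vertical below 0.06 rad) and height (world z) of shim_c_mid between 0.0485 and 0.0555 m) and contact force between shim_c and strap above 2 N)) and ((horizontal distance between shim_a_mid and pack_home below 0.01 m and angle between the x axis of shim_a_mid and the x axis of fixture, either way round below 0.1 rad and angle between shim_a_mid's own z axis and vertical below 0.06 rad) or (horizontal distance between shim_a_mid and pack_home above 0.06 m and height (world z) of shim_a_mid below 0.025 m)) and ((horizontal distance between shim_b_mid and pack_home below 0.01 m and angle between the x axis of shim_b_mid and the x axis of fixture, either way round below 0.1 rad and angle between shim_b_mid's own z axis and vertical below 0.06 rad) or (horizontal distance between shim_b_mid and pack_home above 0.06 m and height (world z) of shim_b_mid below 0.025 m)) and ((horizontal distance between shim_c_mid and pack_home below 0.01 m and angle between the x axis of shim_c_mid and the x axis of fixture, either way round below 0.1 rad and angle between shim_c_mid's own z axis and vertical below 0.06 rad) or (horizontal distance between shim_c_mid and pack_home above 0.06 m and height (world z) of shim_c_mid below 0.025 m)) and linear speed of each of shim_a, shim_b, shim_c below 0.02 m/s); the arm keeps its last pose, push and grip.
It fails at once if another thing on the bench is disturbed (moved over 30 mm) (distance of any of hex_key, marker, screwdriver, tape, contactor from where it was at the start of the episode above 0.03 m).
It also fails if it takes over 67 s, if anything falls off the work surface, if the arm or the gripper's body presses on something with over 40 N, if the wrist force passes 120 N, or if a joint passes its speed limit or range.

## Working session

There is one attempt and no reset: what is moved stays moved. The work goes in short steps, Python scripts to look and compute and a tool call to move; the robot and the scene stay as the last step left them, time stands still between calls to the robot, and variables do not carry over. Pictures are saved under pics/ and viewed, at most 11 in all, crops included, and the job is handed in when it is done.

Besides the shell and the picture viewer there is one more tool, called in YAML: its name, and indented under it one key for each argument. step_arm: Moves the arm, as the interface text tells. Its arguments: {"type":"object","properties":{"motion":{"type":"array","items":{"type":"array","items":{"type":"number"}}},"force":{"type":"number"}},"required":["motion"]}

```bash
mkdir -p pics; cat > h.py <<'E'
import numpy as np, cv2
from scipy.spatial.transform import Rotation as R
from workcell import bot
def cam(n):
    p,d=bot.read_camera(n); c=bot.calibration(n); return p,d,c
def Rm(o):
    o=np.array(o,float)
    return o if o.shape==(3,3) else (R.from_rotvec(o).as_matrix() if o.size==3 else R.from_quat(o).as_matrix())
def cloud(d,c):
    K=np.array(c['mtx']);h,w=d.shape;u,v=np.meshgrid(np.arange(w),np.arange(h))
    P=np.stack([(u-K[0,2])/K[0,0]*d,-(v-K[1,2])/K[1,1]*d,-d],-1)
    return P@Rm(c['orientation']).T+np.array(c['origin'])
def save(n,p): cv2.imwrite('pics/'+n+'.png',cv2.cvtColor(p,cv2.COLOR_RGB2BGR))
E
python3 - <<'E'
from h import *
for n in('top','side'):
    p,d,c=cam(n); print(c); save(n+'0',p); np.savez(n+'0.npz',p=p,d=d,P=cloud(d,c))
print(bot.read_state())
E
```

```text
{'mtx': array([[460.03680133,   0.        , 273.67432737],
       [  0.        , 460.03680133, 210.7264294 ],
       [  0.        ,   0.        ,   1.        ]]), 'origin': array([ 0.28360794, -0.27984718,  1.20594518]), 'orientation': array([ 0.17576169, -0.12652028, -1.56848873])}
{'mtx': array([[385.91790814,   0.        , 279.88302135],
       [  0.        , 385.91790814, 211.51542764],
       [  0.        ,   0.        ,   1.        ]]), 'origin': array([0.39508585, 0.51758229, 0.45232813]), 'orientation': array([ 0.07079629, -1.62130305, -2.58272745])}
{'time': 0.1, 'q': array([-1.33589033e+00,  2.64679890e-01,  1.60526185e+00,  5.14587699e-05,
        1.27371664e+00, -3.69079617e-02]), 'joint_vel': array([ 0.0006214 , -0.00139899, -0.00341579,  0.00033677,  0.0011823 ,
       -0.00143514]), 'joint_torque': array([ 3.63171521e-04, -5.16706824e+01, -3.68588948e+01, -1.82030544e-05,
        6.28098656e-03, -7.74176616e-07]), 'tool_pos': array([ 0.18106416, -0.649504  ,  0.20407201]), 'tcp_rot': array([-3.11058530e+00, -4.25348509e-01,  2.43663192e-04]), 'wrist_force': array([ 0.33847689,  0.33643243, -0.35375604]), 'torque': array([-0.02356268, -0.00437857, -0.01286434]), 'grip_force': 0.0, 'width': 1.0010080205866116}
```

View pics/top0.png

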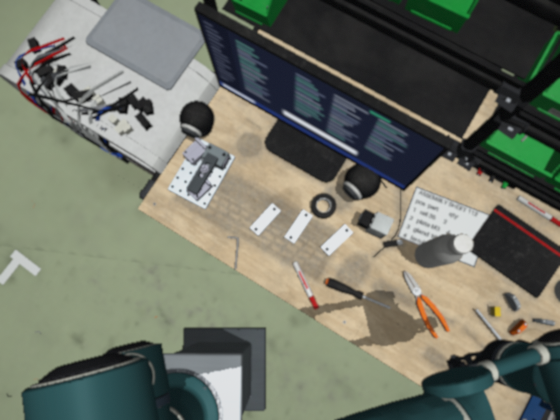

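View pics/side0.png

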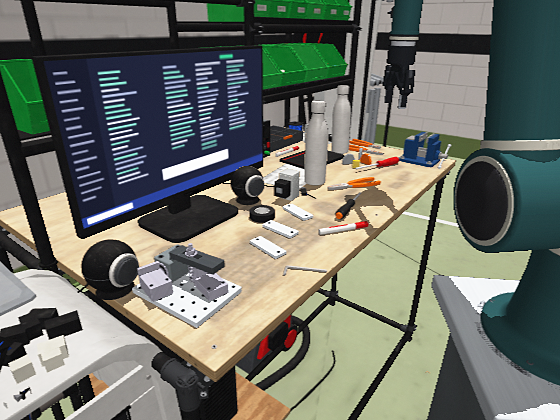

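The top view shows the fixture at about (203,172), and the three plates at about (265,219), (298,226) and (337,240). The tape is at (322,205), the hex key at (237,252), the marker at (305,285) and the screwdriver at (350,292). I'll enlarge these next.

```bash
python3 - <<'E'
from h import *
D=np.load('top0.npz');p,P=D['p'],D['P']
a=cv2.resize(p[130:270,150:370],None,fx=3.6,fy=3.6,interpolation=cv2.INTER_CUBIC);save('c1',a)
S=np.load('side0.npz')
b=cv2.resize(S['p'][225:335,120:260],None,fx=5,fy=5,interpolation=cv2.INTER_CUBIC);save('c2',b)
# plates: white bright blobs
g=p.min(2); m=(g>165).astype(np.uint8); m[:,:]&=((P[...,2]<0.05)&(P[...,2]>-.02)).astype(np.uint8)
n,l,s,ce=cv2.connectedComponentsWithStats(m)
for i in range(1,n):
    if s[i,4]>60 and 150<ce[i][0]<400 and 130<ce[i][1]<320:
        q=P[l==i]; r=cv2.minAreaRect((q[:,:2]*1000).astype(np.float32))
        print(ce[i].round(1),s[i,4],q.mean(0).round(4),q[:,2].std().round(4),[np.round(x,1) for x in r])
E
```

```text
[193.6 150.4] 181 [ 0.676  -0.0298  0.0402] 0.002 [array([674.6, -27.8]), array([37.3, 42.2]), np.float64(42.7)]
[196.  181.5] 1099 [ 0.598 -0.033  0.012] 0.0034 [array([626.9, -43.2]), array([125.4, 169. ]), np.float64(62.1)]
[264.8 218.9] 418 [ 0.4952 -0.2186  0.008 ] 0.0028 [array([ 496.6, -218.9]), array([34.1, 91.7]), np.float64(46.7)]
[298.3 225.7] 431 [ 0.4766 -0.3072  0.0079] 0.0032 [array([ 477.9, -307.8]), array([33.2, 94.9]), np.float64(55.7)]
[336.8 239.3] 455 [ 0.4403 -0.4072  0.0079] 0.0031 [array([ 440.5, -408.3]), array([34.8, 93.7]), np.float64(44.2)]
```

View pics/c1.png

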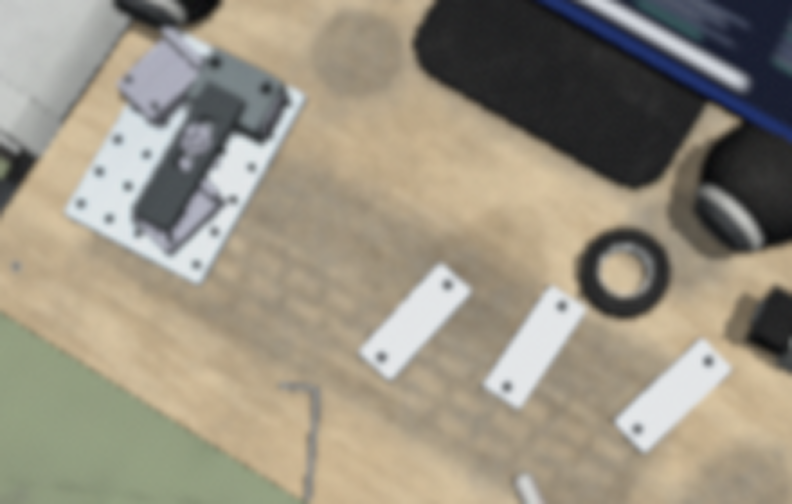

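View pics/c2.png

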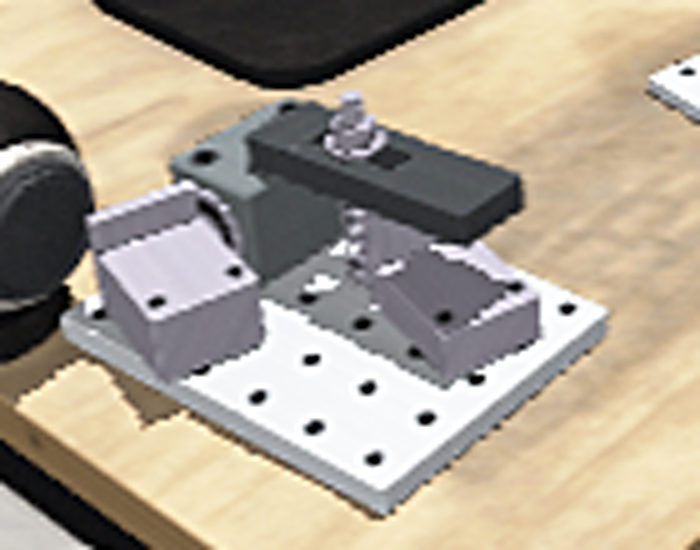

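The crops show the spare riser at left-far, with its seat at z≈0.040, so it's the TALL one. The LOW riser is under the heel, so the pack needs 3 plates. I read the corner pixels off the crops and will compute the fixture pose from both cameras.

```bash
cat >> h.py <<'E'
def ray(c,u,v,z):
    K=np.array(c['mtx']);d=Rm(c['orientation'])@np.array([(u-K[0,2])/K[0,0],-(v-K[1,2])/K[1,1],-1]);o=np.array(c['origin'])
    return (o+d*(z-o[2])/d[2])[:2]
E
python3 - <<'E'
from h import *
ct,cs=bot.calibration('top'),bot.calibration('side')
T=lambda x,y,z:ray(ct,150+x/3.6-.36,130+y/3.6-.36,z)
S=lambda x,y,z:ray(cs,120+x/5-.4,225+y/5-.4,z)
def fit(M,W):
    M,W=np.array(M)/1000,np.array(W);a,b=M-M.mean(0),W-W.mean(0)
    th=np.arctan2((a[:,0]*b[:,1]-a[:,1]*b[:,0]).sum(),(a*b).sum());r=np.array([[np.cos(th),-np.sin(th)],[np.sin(th),np.cos(th)]])
    t=W.mean(0)-r@M.mean(0);print('origin',t.round(4),'yaw',np.degrees(th).round(2),'res mm',((W-(M@r.T+t))*1000).round(1).tolist())
# plate corners: left-near(-78,80), right-near(-78,-38), right-far(88,-38)
fit([(-78,80),(-78,-38),(88,-38)],[T(66,212,.012),T(200,283,.012),T(305,97,.012)])
fit([(-78,80),(-78,-38),(88,80)],[S(383,490,.012),S(607,310,.012),S(63,323,.012)])
# strap top heel corners in the side view
for n in('top','side'):
    D=np.load(n+'0.npz');p,P=D['p'].astype(int),D['P'];
    m=(P[...,2]>.066)&(P[...,2]<.083)&(abs(P[...,0]-.62)<.12)&(abs(P[...,1]+.06)<.12)&(p.max(2)<95)
    q=P[m];r=cv2.minAreaRect((q[:,:2]*1000).astype(np.float32));print(n,m.sum(),q.mean(0).round(4),[np.round(x,1) for x in r])
# plates in the side view
D=np.load('side0.npz');p,P=D['p'].astype(int),D['P']
m=((P[...,2]>.005)&(P[...,2]<.012)&(p.min(2)>150)).astype(np.uint8);n,l,s,ce=cv2.connectedComponentsWithStats(m)
for i in range(1,n):
    if s[i,4]>80:
        q=P[l==i];r=cv2.minAreaRect((q[:,:2]*1000).astype(np.float32));print(ce[i].round(),s[i,4],q.mean(0).round(4),[np.round(x,1) for x in r])
print(ray(ct,264.8,218.9,.008),ray(ct,298.3,225.7,.008),ray(ct,336.8,239.3,.008))
E
```

```text
origin [ 0.6093 -0.063 ] yaw -28.15 res mm [[0.7, -2.1], [1.6, -0.3], [-2.2, 2.5]]
origin [ 0.6087 -0.0619] yaw -26.93 res mm [[2.0, -1.3], [1.1, 0.4], [-3.1, 0.9]]
top 453 [ 0.6294 -0.0567  0.0738] [array([648.9, -56. ]), array([190.6,  82.7]), np.float64(7.6)]
side 791 [ 0.6326 -0.0401  0.0735] [array([648.4, -50.3]), array([195.6,  85.5]), np.float64(7.6)]
[298. 211.] 192 [ 0.4379 -0.4025  0.0098] [array([ 439.9, -406. ]), array([33. , 93.1]), np.float64(43.8)]
[280. 228.] 277 [ 0.4758 -0.3023  0.0095] [array([ 476. , -305.1]), array([33.5, 91.7]), np.float64(56.5)]
[268. 246.] 328 [ 0.4938 -0.2151  0.0096] [array([ 496. , -218.5]), array([33.5, 91.3]), np.float64(47.8)]
[ 97. 310.] 428 [0.7611 0.0249 0.0087] [array([767.8,  21.3]), array([ 15.1, 289.1]), np.float64(59.6)]
[165. 308.] 195 [0.644  0.0097 0.0085] [array([650.4,   5.8]), array([  3.8, 165.3]), np.float64(62.2)]
[ 0.49523656 -0.21867967] [ 0.47655908 -0.30705136] [ 0.44008997 -0.40709058]
```

```bash
cat >> h.py <<'E'
FO,FY=np.array([.609,-.0625]),np.radians(-27.8)
def fx(x,y=0): return FO+np.array([np.cos(FY)*x-np.sin(FY)*y,np.sin(FY)*x+np.cos(FY)*y])
def go(xy,z,yaw=None,s=None):
    s=s or bot.read_state();M=R.from_rotvec(s['tcp_rot']).as_matrix()
    d=M.T@(np.array([*xy,z])-s['tool_pos'])*100
    y0=np.degrees(np.arctan2(M[1,0],M[0,0]));tw=0 if yaw is None else (y0-yaw+90)%180-90
    print('d cm',d.round(2),'twist',round(tw,1),'yaw0',round(y0,1),'pos',s['tool_pos'].round(4),'F',s['wrist_force'].round(1),'grip',round(float(s['grip_force']),1),'w',round(float(s['width'])*8.54,2))
PL=dict(A=((.496,-.2186),-42.7),B=((.4768,-.306),-34.),C=((.440,-.407),-46.))
def grip(k,z,back=.03):
    c,y=PL[k];t=np.radians(y);go(np.array(c)-back*np.array([np.cos(t),np.sin(t)]),z,y)
E
python3 -c "
from h import *
grip('A',.10);grip('B',.10);grip('C',.1)"
```

```text
d cm [ 40.33 -35.58  10.49] twist 58.3 yaw0 15.6 pos [ 0.1811 -0.6495  0.2041] F [ 0.3  0.3 -0.4] grip 0.0 w 8.55
d cm [ 35.76 -27.41  10.47] twist 49.6 yaw0 15.6 pos [ 0.1811 -0.6495  0.2041] F [ 0.3  0.3 -0.4] grip 0.0 w 8.55
d cm [ 30.02 -19.03  10.45] twist 61.6 yaw0 15.6 pos [ 0.1811 -0.6495  0.2041] F [ 0.3  0.3 -0.4] grip 0.0 w 8.55
```

Start with C.

step_arm:
  motion:
    - [5.5, 6, -4, 0, 8]
    - [5.5, 12, -8, 0, 16]
    - [5.5, 18, -12, 0, 25]
    - [5.5, 24, -16, 0, 33]
    - [5.5, 30, -19, 2, 42]
    - [5.5, 30, -19, 5, 50]
    - [5.5, 30, -19, 9, 58]
    - [5.5, 30, -19, 12, 61.6]
    - [5.5, 30, -19, 14, 61.6]
    - [5.5, 30, -19, 14, 61.6]
    - [5.5, 30, -19, 14, 61.6]
  force: 40

```text
time: 1.2
tool_pos: [0.4186, -0.3862, 0.0648]
tcp_rot: [-2.891, 1.227, 0.004]
wrist_force: [1.1, -0.5, 0.2]
width: 0.645
grip_force: 0.0
```

```bash
python3 - <<'E'
from h import *
grip('C',.0)
p,d,c=cam('side');a=cv2.resize(p[160:300,220:380],None,fx=4,fy=4,interpolation=cv2.INTER_CUBIC);save('g1',a)
E
```

```text
d cm [ 0.   -0.1   6.48] twist 0.0 yaw0 -46.0 pos [ 0.4186 -0.3862  0.0648] F [ 1.1 -0.5  0.2] grip 0.0 w 5.51
```

View pics/g1.png

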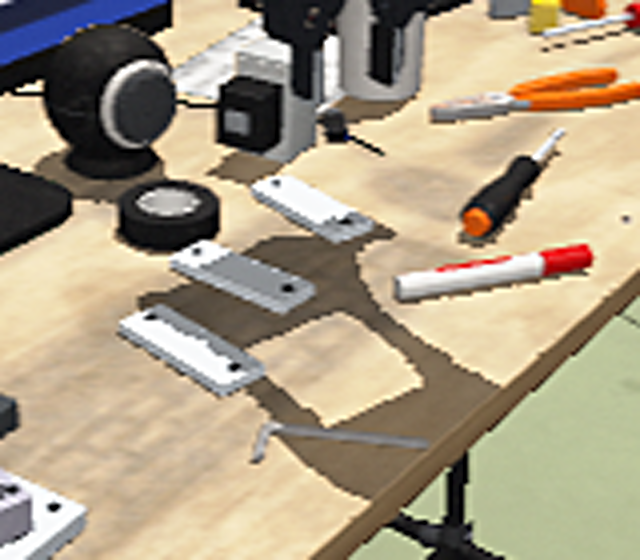

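The fingers straddle plate C near its outer end, at about (340,80)–(345,220) in the crop. Next I descend and close.

step_arm:
  motion:
    - [5.5, 0, -0.1, 3, 0]
    - [5.5, 0, -0.1, 5, 0]
    - [5.5, 0, -0.1, 6, 0]
    - [5.5, 0, -0.1, 6.3, 0]
    - [5.5, 0, -0.1, 6.3, 0]
    - [3, 0, -0.1, 6.3, 0]
    - [2.5, 0, -0.1, 6.3, 0]
    - [2.5, 0, -0.1, 6.3, 0]
    - [2.5, 0, -0.1, 6.3, 0]
    - [2.5, 0, -0.1, 6.3, 0]
    - [2.5, 0, -0.1, 6.3, 0]
  force: 40

```text
time: 2.35
tool_pos: [0.4199, -0.3859, 0.0023]
tcp_rot: [-2.892, 1.228, 0.0]
wrist_force: [-0.1, -0.3, 0.6]
width: 0.29
grip_force: 0.0
```

step_arm:
  motion:
    - [4.5, 0, 0, 0, 0]
    - [4.5, 0, 0, 0, 0]
    - [4.5, 0, 0, 0, 0]
    - [4.5, 0, 0, 0, 0]
    - [4.5, 0, 0, 0.2, 0]
    - [4.5, 0, 0, 0.4, 0]
    - [4.5, 0, 0, 0.4, 0]
    - [4.5, 0, 0, 0.4, 0]

```text
time: 3.15
tool_pos: [0.4198, -0.3858, -0.0019]
tcp_rot: [-2.891, 1.228, 0.001]
wrist_force: [-0.0, -0.1, 0.5]
width: 0.525
grip_force: 0.0
```

```bash
python3 - <<'E'
from h import *
grip('C',0)
p,d,c=cam('side');P=cloud(d,c);a=cv2.resize(p[170:230,265:345],None,fx=9,fy=9,interpolation=cv2.INTER_CUBIC);save('g2',a)
E
```

```text
d cm [-0.07  0.02 -0.19] twist -0.0 yaw0 -46.0 pos [ 0.4198 -0.3858 -0.0019] F [-0.  -0.1  0.5] grip 0.0 w 4.48
```

View pics/g2.png

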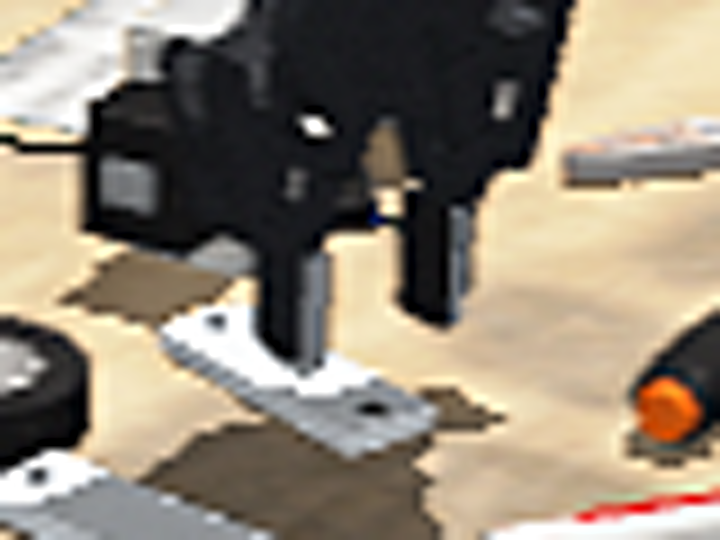

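The fingers hang above the plate, with tips at about (297.8,210.9) and (313.5,206.1) in the full side picture. I'll solve for their height and plan offset.

```bash
python3 - <<'E'
from h import *
c=bot.calibration('side');s=bot.read_state();M=R.from_rotvec(s['tcp_rot']).as_matrix();K=np.array(c['mtx'])
def pr(P):
    q=Rm(c['orientation']).T@(P-np.array(c['origin']));q=q/-q[2];return np.array([K[0,0]*q[0]+K[0,2],-K[1,1]*q[1]+K[1,2]]).round(1)
for z in(0,.006,.012,.02,.03):
    print(z,[pr(np.array([*(s['tool_pos']+M@[0,sg*.0224,0])[:2],z])) for sg in(1,-1)])
# depth points of fingers
for n in('side','top'):
    p,d,cc=cam(n);P=cloud(d,cc).reshape(-1,3);L=(P-s['tool_pos'])@M
    m=(p.reshape(-1,3).max(1)<150)&(abs(L[:,0])<.05)&(abs(L[:,1])<.07)&(L[:,2]>-.05)&(P[:,2]>.011)
    L=L[m]*1000
    for sg in(1,-1):
        q=L[L[:,1]*sg>0]
        if len(q): i=np.argsort(-q[:,2])[:8];print(n,sg,len(q),q[i].round(0).tolist())
# plate C in both views
    m=(P[:,2]>.004)&(P[:,2]<.013)&(p.reshape(-1,3).min(1)>120)&(np.hypot(P[:,0]-.44,P[:,1]+.407)<.06)
    q=P[m];print(n,q.mean(0),[np.round(x,1) for x in cv2.minAreaRect((q[:,:2]*1000).astype(np.float32))])
E
```

```text
0 [array([310.4, 215.2]), array([297.5, 219.9])]
0.006 [array([310.5, 213.2]), array([297.6, 217.8])]
0.012 [array([310.6, 211.1]), array([297.7, 215.7])]
0.02 [array([310.7, 208.4]), array([297.8, 212.9])]
0.03 [array([310.9, 204.9]), array([297.9, 209.4])]
side 1 52 [[-3.0, 0.0, -13.0], [-10.0, 1.0, -13.0], [-11.0, 10.0, -13.0], [-1.0, 22.0, -32.0], [-9.0, 22.0, -32.0], [-3.0, 23.0, -32.0], [-8.0, 29.0, -33.0], [3.0, 22.0, -34.0]]
side -1 49 [[5.0, -10.0, -13.0], [13.0, -13.0, -14.0], [45.0, -65.0, -14.0], [43.0, -66.0, -17.0], [43.0, -66.0, -21.0], [48.0, -69.0, -22.0], [45.0, -65.0, -22.0], [45.0, -68.0, -23.0]]
side [ 0.43906175 -0.39823319  0.00902516] [array([ 438.6, -403.3]), array([ 54.2, 100.8]), np.float64(61.5)]
top 1 1 [[-11.0, 26.0, -40.0]]
top [ 0.38994629 -0.39107068  0.00468533] [array([ 389.7, -385. ]), array([47.6,  9.3]), np.float64(77.2)]
```

The tips actually ride about 25 mm above the bench, though the reported TCP says about -2 mm. I trust the picture, so I'll go down in small steps and watch the force.

step_arm:
  motion:
    - [4.5, -0.1, 0, 0.5, 0]
    - [4.5, -0.1, 0, 1.0, 0]
    - [4.5, -0.1, 0, 1.2, 0]
    - [4.5, -0.1, 0, 1.2, 0]

```text
time: 3.7
tool_pos: [0.4187, -0.3847, -0.0145]
tcp_rot: [-2.891, 1.228, 0.002]
wrist_force: [0.0, 0.1, -0.3]
width: 0.526
grip_force: 0.0
```

```bash
python3 - <<'E'
from h import *
grip('C',-.02)
p,d,c=cam('side');a=cv2.resize(p[170:230,265:345],None,fx=9,fy=9,interpolation=cv2.INTER_CUBIC);save('g3',a)
E
```

```text
d cm [0.08 0.02 0.55] twist -0.0 yaw0 -46.0 pos [ 0.4187 -0.3847 -0.0145] F [ 0.   0.1 -0.3] grip 0.0 w 4.49
```

View pics/g3.png

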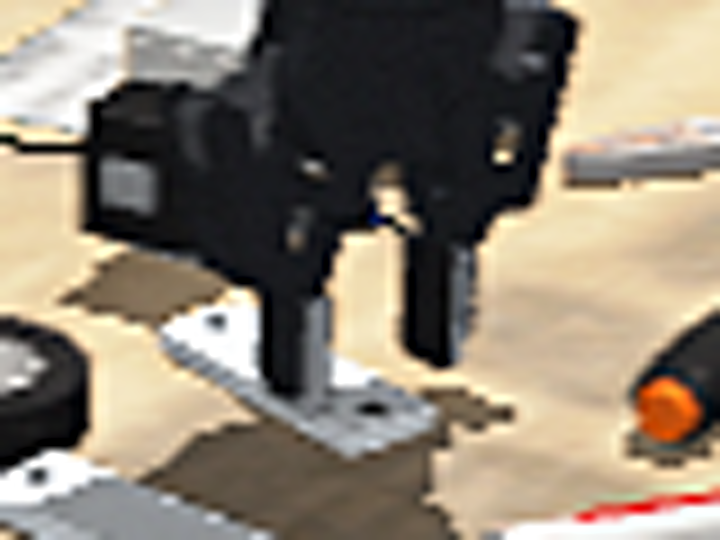

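The tips moved 12 mm in the picture and are now about 15 mm above the bench, at crop (295,400). I'll keep going down.

step_arm:
  motion:
    - [4.5, 0, 0, 0.4, 0]
    - [4.5, 0, 0, 0.8, 0]
    - [4.5, 0, 0, 0.8, 0]

```text
time: 4.05
tool_pos: [0.4187, -0.3848, -0.0225]
tcp_rot: [-2.891, 1.228, 0.002]
wrist_force: [0.6, -0.8, 0.2]
width: 0.527
grip_force: 0.0
```

step_arm:
  motion:
    - [4.5, 0, 0, 0.2, 0]
    - [4.5, 0, 0, 0.2, 0]
    - [3.5, 0, 0, 0.2, 0]
    - [2.5, 0, 0, 0.2, 0]
    - [2.5, 0, 0, 0.2, 0]
    - [2.5, 0, 0, 0.2, 0]
    - [2.5, 0, 0, 0.2, 0]
  force: 40

```text
time: 4.75
tool_pos: [0.4195, -0.3855, -0.0234]
tcp_rot: [2.891, -1.228, 0.001]
wrist_force: [0.5, 0.2, 1.9]
width: 0.357
grip_force: 39.8
```

Gripped, with the width at about 3.05 cm. The bench touch puts the tips at about TCP + 23.5 mm. Now I lift and plan the transfer.

step_arm:
  motion:
    - [2.5, 0, 0, -2, 0]
    - [2.5, 0, 0, -5, 0]
    - [2.5, 0, 0, -9, 0]
    - [2.5, 0, 0, -9, 0]

```text
time: 5.15
tool_pos: [0.4227, -0.3887, 0.0722]
tcp_rot: [2.888, -1.227, 0.015]
wrist_force: [-0.5, -0.9, -0.1]
width: 0.357
grip_force: 39.7
```

```bash
python3 -c "
from h import *
print(fx(-155),fx(-89))
FYd=-27.8
go(fx(-.155),.07,FYd);go(fx(-.155),.0145,FYd)"
```

```text
[-136.50105116   72.22742925] [-78.11870679  41.44591099]
d cm [-25.26 -31.21  -0.05] twist -18.2 yaw0 -46.0 pos [ 0.4227 -0.3887  0.0722] F [-0.5 -0.9 -0.1] grip 39.7 w 3.05
d cm [-25.32 -31.21   5.5 ] twist -18.2 yaw0 -46.0 pos [ 0.4227 -0.3887  0.0722] F [-0.5 -0.9 -0.1] grip 39.7 w 3.05
```

step_arm:
  motion:
    - [2.5, -3, -3.5, -1, -3]
    - [2.5, -6, -7.5, -1, -6]
    - [2.5, -9, -11, -1, -9]
    - [2.5, -12, -15, -1, -12]
    - [2.5, -15, -18.5, -1, -15]
    - [2.5, -18, -22, -1, -18.2]
    - [2.5, -21, -26, -1, -18.2]
    - [2.5, -24, -29.5, -1, -18.2]
    - [2.5, -25, -31.2, 0, -18.2]
    - [2.5, -25, -31.2, 2, -18.2]
    - [2.5, -25, -31.2, 4, -18.2]
    - [2.5, -25, -31.2, 5, -18.2]
    - [2.5, -25, -31.2, 5, -18.2]
    - [2.5, -25, -31.2, 5, -18.2]
    - [2.5, -25, -31.2, 5, -18.2]

```text
time: 6.65
tool_pos: [0.4711, 0.011, 0.0172]
tcp_rot: [-3.049, 0.756, -0.003]
wrist_force: [0.8, 0.7, -0.5]
width: 0.352
grip_force: 39.8
```

```bash
cat >> h.py <<'E'
def plate(zlo,zhi,ctr,rad=.07):
    for n in('top','side'):
        p,d,c=cam(n);P=cloud(d,c).reshape(-1,3)
        m=(P[:,2]>zlo)&(P[:,2]<zhi)&(p.reshape(-1,3).min(1)>120)&(np.hypot(*(P[:,:2]-ctr).T)<rad)
        q=P[m]
        if len(q)<10: print(n,'few');continue
        L=q[:,:2]-FO;cc,ss=np.cos(FY),np.sin(FY);F=np.c_[L@[cc,ss],L@[-ss,cc]]*1000
        r=cv2.minAreaRect(F.astype(np.float32));print(n,len(q),'z',np.percentile(q[:,2],[10,50,90]).round(4),'fix mean',F.mean(0).round(1),'x',np.percentile(F[:,0],[1,99]).round(1),'y',np.percentile(F[:,1],[2,98]).round(1),[np.round(x,1) for x in r])
E
python3 - <<'E'
from h import *
go(fx(-.155),.0145,-27.8)
plate(.03,.065,fx(-.125))
p,d,c=cam('side');a=cv2.resize(p[210:350,140:320],None,fx=4.2,fy=4.2,interpolation=cv2.INTER_CUBIC);save('i1',a)
E
```

```text
d cm [0.13 0.07 0.27] twist -0.1 yaw0 -27.9 pos [0.4711 0.011  0.0172] F [ 0.8  0.7 -0.5] grip 39.8 w 3.0
top 285 z [0.0431 0.0481 0.0512] fix mean [-104.1   -0.7] x [-140.1  -58.5] y [-15.1  16. ] [array([-113.4,    0.9]), array([114.1,  33.9]), np.float64(0.4)]
side 483 z [0.0428 0.0495 0.0509] fix mean [-122.7    6.7] x [-171.4  -59.7] y [-14.8  22.4] [array([-115. ,    7.4]), array([115. ,  50.3]), np.float64(4.7)]
```

View pics/i1.png

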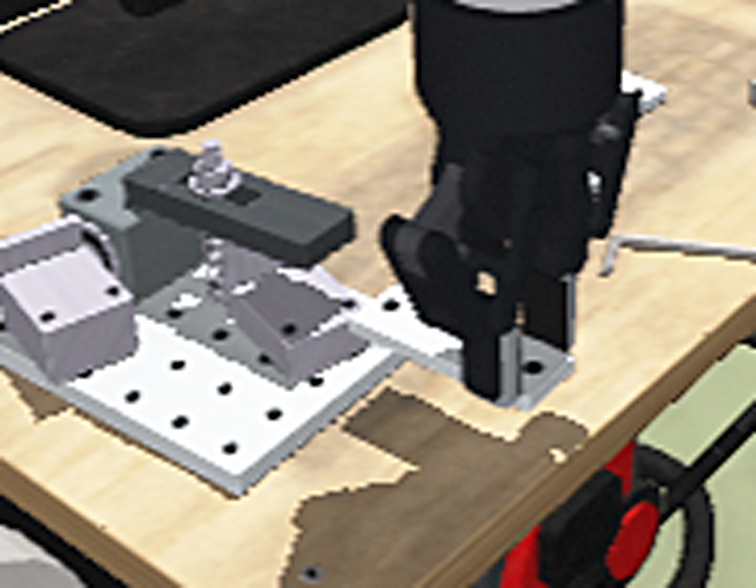

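The plate is held level and square, its front end just short of the riser at crop (345,305). I'll measure its front edge with a tighter height filter, then slide.

```bash
python3 - <<'E'
from h import *
plate(.044,.056,fx(-.125),.055)
go(fx(-.089),.0085,-27.8)
E
```

```text
top 251 z [0.0462 0.0488 0.0518] fix mean [-107.8   -0.4] x [-139.   -81.2] y [-14.8  16.3] [array([-125.4,    1.6]), array([34.2, 89.5]), np.float64(88.9)]
side 408 z [0.0458 0.0495 0.0507] fix mean [-128.1    5.9] x [-171.9  -82.5] y [-15.   21.2] [array([-126.9,    5.3]), array([92.3, 46.7]), np.float64(5.2)]
d cm [6.76 0.06 0.85] twist -0.0 yaw0 -27.8 pos [0.4708 0.0112 0.017 ] F [ 1.4  0.  -0.5] grip 39.8 w 3.02
```

step_arm:
  motion:
    - [2.5, 0, 0, 0.4, 0]
    - [2.5, 0, 0, 0.4, 0]
    - [2.5, 1.5, 0.07, 0.4, 0]
    - [2.5, 3, 0.07, 0.4, 0]
    - [2.5, 4.5, 0.07, 0.4, 0]
    - [2.5, 5.5, 0.07, 0.4, 0]
    - [2.5, 6, 0.07, 0.4, 0]
    - [2.5, 6, 0.07, 0.4, 0]
    - [2.5, 6, 0.07, 0.4, 0]

```text
time: 7.8
tool_pos: [0.5224, -0.0173, 0.012]
tcp_rot: [3.049, -0.756, -0.002]
wrist_force: [-0.4, -0.4, 0.2]
width: 0.353
grip_force: 39.8
```

```bash
python3 - <<'E'
from h import *
go(fx(-.089),.0085,-27.8)
plate(.040,.056,fx(-.1),.055)
E
```

```text
d cm [ 0.87 -0.04  0.34] twist -0.0 yaw0 -27.8 pos [ 0.5224 -0.0173  0.012 ] F [-0.4 -0.4  0.2] grip 39.8 w 3.02
top 67 z [0.0415 0.0438 0.047 ] fix mean [-66.5  -8.3] x [-111.8  -47.2] y [-16.1   5.8] [array([-79.3,  -4.6]), array([23.1, 65. ]), np.float64(88.8)]
side 231 z [0.0417 0.0447 0.0459] fix mean [-87.    3.7] x [-113.7  -46.5] y [-16.3  20.9] [array([-83. ,   7.6]), array([71.5, 44.3]), np.float64(17.9)]
```

step_arm:
  motion:
    - [2.5, 0.4, 0, 0.2, 0]
    - [2.5, 0.7, 0, 0.25, 0]
    - [2.5, 0.8, 0, 0.3, 0]
    - [2.5, 0.8, 0, 0.3, 0]
    - [2.5, 0.8, 0, 0.3, 0]

```text
time: 8.4
tool_pos: [0.5263, -0.0194, 0.008]
tcp_rot: [-3.049, 0.756, 0.012]
wrist_force: [-6.5, 5.5, 2.4]
width: 0.358
grip_force: 40.1
```

```bash
python3 - <<'E'
from h import *
go(fx(-.089),.0085,-27.8)
plate(.036,.05,fx(-.09),.055)
E
```

```text
d cm [ 0.43 -0.04 -0.05] twist -0.0 yaw0 -27.8 pos [ 0.5263 -0.0194  0.008 ] F [-6.5  5.5  2.4] grip 40.1 w 3.05
top 62 z [0.0376 0.0408 0.0437] fix mean [-58.4  -9.8] x [-106.   -37.4] y [-16.4   2.2] [array([-71.9,  -6.6]), array([70.1, 20.1]), np.float64(1.4)]
side 247 z [0.0377 0.0409 0.0423] fix mean [-79.3   4.4] x [-108.7  -37.5] y [-15.6  20.6] [array([-72.5,   0.7]), array([37.9, 73.2]), np.float64(85.9)]
```

It's at the lip and seated (8 N opposing, z force +2). I'll relax the push, release and lift.

step_arm:
  motion:
    - [2.5, -0.3, 0, 0, 0]
    - [2.5, -0.3, 0, 0, 0]
    - [4.5, -0.3, 0, 0, 0]
    - [5, -0.3, 0, 0, 0]
    - [5, -0.3, 0, 0, 0]
    - [5, -0.3, 0, 0, 0]
    - [5, -0.3, 0, -2, 0]
    - [5, -0.3, 0, -5, 0]
    - [5, -0.3, 0, -9, 0]
    - [5, -0.3, 0, -9, 0]

```text
time: 9.5
tool_pos: [0.5326, -0.0202, 0.1056]
tcp_rot: [-3.048, 0.755, -0.018]
wrist_force: [1.1, -0.3, 0.8]
width: 0.587
grip_force: 0.0
```

```bash
python3 - <<'E'
from h import *
plate(.036,.05,fx(-.09),.055)
grip('B',.06);grip('B',-.0235)
p,d,c=cam('side');a=cv2.resize(p[210:350,120:300],None,fx=4.2,fy=4.2,interpolation=cv2.INTER_CUBIC);save('j1',a)
E
```

```text
top 96 z [0.0373 0.0401 0.0432] fix mean [-83.9  -5.1] x [-107.9  -38.3] y [-16.2  13.9] [array([-72.5,  -0.4]), array([31.6, 71.2]), np.float64(89.2)]
side 527 z [0.0386 0.0411 0.0423] fix mean [-74.2   1.8] x [-109.   -37.5] y [-15.8  15.9] [array([-72.5,   0.1]), array([74.5, 34.3]), np.float64(0.0)]
d cm [ 5.76 27.42  4.08] twist 6.2 yaw0 -27.8 pos [ 0.5289 -0.0199  0.101 ] F [-1.5  0.9  0.4] grip 0.0 w 4.98
d cm [ 5.72 27.43 12.43] twist 6.2 yaw0 -27.8 pos [ 0.5289 -0.0199  0.101 ] F [-1.5  0.9  0.4] grip 0.0 w 4.98
```

View pics/j1.png

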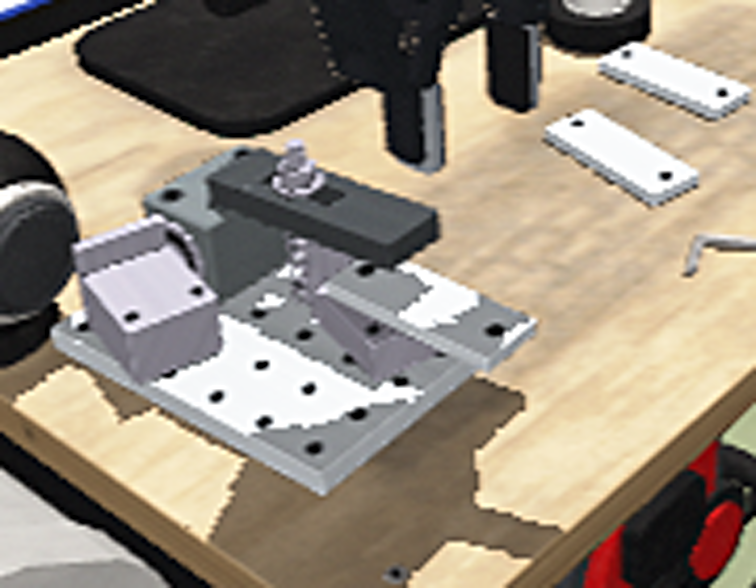

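The first plate lies flat on the low riser, inner corner at crop (318,288) by the lip and outer corners at (485,362) and (537,322). I'll check home numerically against the heel edge, crop (385,262)–(438,235) lower edge.

```bash
python3 - <<'E'
from h import *
c=bot.calibration('side')
def F(x,y,z):
    L=ray(c,120+x/4.2-.38,210+y/4.2-.38,z)-FO;cc,ss=np.cos(FY),np.sin(FY);return (np.array([L@[cc,ss],L@[-ss,cc]])*1000).round(1)
print('inner',F(318,288,.040),'outer',F(485,362,.040),F(537,322,.040))
print('heel low',F(385,262,.062),F(438,238,.062),'heel top',F(385,235,.076),F(438,207,.076))
print('plate corner',F(322,477,.012),F(488,372,.012))
# heel end by depth
for n in('top','side'):
    p,d,cc=cam(n);P=cloud(d,cc).reshape(-1,3);L=P[:,:2]-FO;X=np.c_[L@[np.cos(FY),np.sin(FY)],L@[-np.sin(FY),np.cos(FY)]]*1000
    m=(abs(X[:,0]+40)<40)&(abs(X[:,1])<25)&(P[:,2]>.070)&(P[:,2]<.085);print(n,np.percentile(X[m,0],[1,3,10]).round(1),np.percentile(X[m,1],[3,97]).round(1))
    m=(abs(X[:,0]+80)<25)&(abs(X[:,1]-50)<20)&(P[:,2]>.009)&(P[:,2]<.016);print(n,'edge',np.percentile(X[m,0],[0,1,3]).round(1))
E
```

```text
inner [-17.9  17.7] outer [-109.2   16.3] [-110.2  -16.3]
heel low [-51.3   9.9] [-57.8 -16.1] heel top [-52.7  10. ] [-56.7 -18.4]
plate corner [-78.5  79.9] [-90.8  -6.2]
top [-58.9 -57.9 -54.3] [-14.3  16.5]Traceback (most recent call last):
  File "<stdin>", line 12, in <module>
    return _quantile_unchecked(
        a, q, axis, out, overwrite_input, method, keepdims, weights)
    return _ureduce(a,
                    func=_quantile_ureduce_func,
    ...<5 lines>...
                    overwrite_input=overwrite_input,
                    method=method)
    r = func(a, **kwargs)
    result = _quantile(arr,
                       quantiles=q,
    ...<2 lines>...
                       out=out,
                       weights=wgt)
    slices_having_nans = np.isnan(arr[-1, ...])
                                  ~~~^^^^^^^^^
IndexError: index -1 is out of bounds for axis 0 with size 0
```

Plate one sits about 4 mm short of nominal, within the 10 mm tolerance. Plate B next; I'll back off less on the next releases.

step_arm:
  motion:
    - [5, 1, 4.5, 0, 2]
    - [5, 2, 9, 0, 4]
    - [5, 3, 13.5, 0, 6.2]
    - [5, 4, 18, 0, 6.2]
    - [5, 5, 22.5, 0, 6.2]
    - [5, 5.6, 26, 1, 6.2]
    - [5, 5.7, 27.4, 4, 6.2]
    - [5, 5.7, 27.4, 7, 6.2]
    - [5, 5.7, 27.4, 9, 6.2]
    - [5, 5.7, 27.4, 9.5, 6.2]
    - [5, 5.7, 27.4, 9.5, 6.2]
    - [5, 5.7, 27.4, 9.5, 6.2]

```text
time: 10.9
tool_pos: [0.4503, -0.2887, 0.0047]
tcp_rot: [3.004, -0.919, 0.001]
wrist_force: [0.0, -0.4, -0.1]
width: 0.583
grip_force: 0.0
```

```bash
python3 -c "
from h import *
grip('B',-.0225)"
```

```text
d cm [ 0.17 -0.05  2.72] twist -0.0 yaw0 -34.0 pos [ 0.4503 -0.2887  0.0047] F [ 0.  -0.4 -0.1] grip 0.0 w 4.98
```

step_arm:
  motion:
    - [5, 0.15, -0.05, 1, 0]
    - [5, 0.15, -0.05, 2, 0]
    - [5, 0.15, -0.05, 2.7, 0]
    - [5, 0.15, -0.05, 2.7, 0]
    - [4, 0.15, -0.05, 2.7, 0]
    - [2.5, 0.15, -0.05, 2.7, 0]
    - [2.5, 0.15, -0.05, 2.7, 0]
    - [2.5, 0.15, -0.05, 2.7, 0]
    - [2.5, 0.15, -0.05, 2.7, 0]
  force: 40

```text
time: 11.8
tool_pos: [0.4517, -0.2892, -0.0224]
tcp_rot: [3.004, -0.919, 0.001]
wrist_force: [0.7, -0.4, 1.2]
width: 0.354
grip_force: 39.7
```

step_arm:
  motion:
    - [2.5, 0, 0, -2, 0]
    - [2.5, 0, 0, -5, 0]
    - [2.5, 0, 0, -9, 0]
    - [2.5, 0, 0, -9, 0]
    - [2.5, 0, 0, -9, 0]
    - [2.5, 0, 0, -9, 0]

```text
time: 12.4
tool_pos: [0.4503, -0.2882, 0.0661]
tcp_rot: [-3.003, 0.919, 0.003]
wrist_force: [0.0, 0.1, -1.8]
width: 0.354
grip_force: 39.8
```

```bash
python3 -c "
from h import *
go(fx(-.157),.0225,-27.8)"
```

```text
d cm [-15.08 -25.89   4.39] twist -6.2 yaw0 -34.0 pos [ 0.4503 -0.2882  0.0661] F [ 0.   0.1 -1.8] grip 39.8 w 3.02
```

step_arm:
  motion:
    - [2.5, -2, -3.5, 0, -2]
    - [2.5, -4, -7, 0, -4]
    - [2.5, -6, -10.5, 0, -6.2]
    - [2.5, -8.5, -14.5, 0, -6.2]
    - [2.5, -11, -18.5, 0, -6.2]
    - [2.5, -13, -22.5, 0, -6.2]
    - [2.5, -15.1, -25.9, 1, -6.2]
    - [2.5, -15.1, -25.9, 3, -6.2]
    - [2.5, -15.1, -25.9, 4.3, -6.2]
    - [2.5, -15.1, -25.9, 4.3, -6.2]
    - [2.5, -15.1, -25.9, 4.3, -6.2]
    - [2.5, -15.1, -25.9, 4.3, -6.2]

```text
time: 13.6
tool_pos: [0.4716, 0.0093, 0.0246]
tcp_rot: [-3.049, 0.758, -0.001]
wrist_force: [-0.5, -1.2, -0.9]
width: 0.353
grip_force: 39.9
```

```bash
python3 - <<'E'
from h import *
go(fx(-.089),.0225,-27.8)
plate(.048,.062,fx(-.125),.055)
E
```

```text
d cm [ 6.6  -0.07  0.22] twist -0.1 yaw0 -27.9 pos [0.4716 0.0093 0.0246] F [-0.5 -1.2 -0.9] grip 39.9 w 3.02
top 260 z [0.0517 0.0551 0.0579] fix mean [-106.4   -2.4] x [-137.7  -79.4] y [-16.4  14.3] [array([-109.6,   -1.4]), array([61.3, 32.5]), np.float64(2.4)]
side 432 z [0.0515 0.0561 0.0574] fix mean [-124.5    5.1] x [-169.8  -80.4] y [-14.8  19.8] [array([-124.7,    1.4]), array([37. , 90.9]), np.float64(88.5)]
```

step_arm:
  motion:
    - [2.5, 0, -0.1, 0.3, 0]
    - [2.5, 1.5, -0.1, 0.3, 0]
    - [2.5, 3, -0.1, 0.3, 0]
    - [2.5, 4.5, -0.1, 0.3, 0]
    - [2.5, 5.5, -0.1, 0.4, 0]
    - [2.5, 6, -0.1, 0.4, 0]
    - [2.5, 6.3, -0.1, 0.5, 0]
    - [2.5, 6.3, -0.1, 0.6, 0]
    - [2.5, 6.3, -0.1, 0.6, 0]

```text
time: 14.6
tool_pos: [0.5265, -0.0182, 0.0177]
tcp_rot: [3.049, -0.755, -0.002]
wrist_force: [-1.7, 0.5, -0.8]
width: 0.354
grip_force: 40.0
```

```bash
python3 - <<'E'
from h import *
go(fx(-.089),.017,-27.8)
plate(.0435,.06,fx(-.09),.055)
E
```

```text
d cm [0.47 0.07 0.07] twist -0.0 yaw0 -27.8 pos [ 0.5265 -0.0182  0.0177] F [-1.7  0.5 -0.8] grip 40.0 w 3.02
top 64 z [0.0448 0.0476 0.051 ] fix mean [-61.2  -8. ] x [-107.4  -37.5] y [-15.2   6.6] [array([-72.3,  -3.9]), array([22.6, 70.6]), np.float64(89.6)]
side 264 z [0.0455 0.0493 0.0505] fix mean [-78.5   5.3] x [-109.   -37.3] y [-14.7  21.1] [array([-72.8,   2.5]), array([38. , 73.4]), np.float64(88.6)]
```

step_arm:
  motion:
    - [2.5, 0.2, 0, 0, 0]
    - [2.5, 0.4, 0, 0.1, 0]
    - [2.5, 0.6, 0, 0.1, 0]
    - [2.5, 0.6, 0, 0.15, 0]
    - [2.5, 0.6, 0, 0.15, 0]

```text
time: 15.2
tool_pos: [0.5266, -0.0183, 0.0168]
tcp_rot: [-3.048, 0.756, 0.02]
wrist_force: [-18.1, 10.6, 17.7]
width: 0.353
grip_force: 41.8
```

```bash
python3 - <<'E'
from h import *
go(fx(-.089),.017,-27.8)
plate(.0435,.06,fx(-.09),.055)
E
```

```text
d cm [ 0.45  0.06 -0.02] twist -0.1 yaw0 -27.9 pos [ 0.5266 -0.0183  0.0168] F [-18.1  10.6  17.7] grip 41.8 w 3.02
top 55 z [0.0454 0.0475 0.0507] fix mean [-62.2  -9.6] x [-106.7  -38.6] y [-15.2   1.8] [array([-72.7,  -5.9]), array([69.5, 19.1]), np.float64(0.8)]
side 268 z [0.0452 0.0487 0.0504] fix mean [-78.9   5.5] x [-108.4  -37.9] y [-15.1  21.9] [array([-74.8,   8.8]), array([75.5, 42.4]), np.float64(16.0)]
```

It's firmly against the lip at the same place as plate one, so that is home. Relax, release, lift.

step_arm:
  motion:
    - [2.5, -0.4, 0, -0.1, 0]
    - [2.5, -0.5, 0, -0.1, 0]
    - [4.5, -0.5, 0, -0.1, 0]
    - [5, -0.5, 0, -0.1, 0]
    - [5, -0.5, 0, -0.1, 0]
    - [5, -0.5, 0, -0.1, 0]
    - [5, -0.5, 0, -2, 0]
    - [5, -0.5, 0, -5, 0]
    - [5, -0.5, 0, -9, 0]
    - [5, -0.5, 0, -9, 0]
    - [5, -0.5, 0, -9, 0]

```text
time: 16.4
tool_pos: [0.5299, -0.0192, 0.1084]
tcp_rot: [-3.049, 0.756, -0.006]
wrist_force: [-0.1, -0.2, 0.0]
width: 0.583
grip_force: 0.0
```

```bash
python3 - <<'E'
from h import *
plate(.044,.056,fx(-.09),.055)
grip('A',-.0225)
E
```

```text
top 73 z [0.0457 0.0482 0.0513] fix mean [-83.8  -1.9] x [-107.7  -38.5] y [-15.1  16.2] [array([-72.7,   1.2]), array([31.7, 70.5]), np.float64(88.6)]
side 492 z [0.0465 0.0492 0.0503] fix mean [-76.5   3.3] x [-109.   -38.1] y [-14.7  16.7] [array([-72.8,   1. ]), array([72.8, 33.6]), np.float64(0.1)]
d cm [ 3.66 18.35 12.84] twist 14.9 yaw0 -27.8 pos [ 0.5275 -0.0189  0.1059] F [ 0.1  0.6 -0.1] grip 0.0 w 5.02
```

Plate two is seated flat at z≈0.048. Now plate A.

step_arm:
  motion:
    - [5, 1, 4.5, 0, 5]
    - [5, 2, 9, 0, 10]
    - [5, 3, 13.5, 0, 14.9]
    - [5, 3.6, 17, 2, 14.9]
    - [5, 3.6, 18.4, 5, 14.9]
    - [5, 3.6, 18.4, 8, 14.9]
    - [5, 3.6, 18.4, 10, 14.9]
    - [5, 3.6, 18.4, 10, 14.9]
    - [5, 3.6, 18.4, 10, 14.9]
    - [5, 3.6, 18.4, 10, 14.9]

```text
time: 17.5
tool_pos: [0.475, -0.1986, 0.0075]
tcp_rot: [2.926, -1.144, 0.002]
wrist_force: [0.1, 0.7, 0.8]
width: 0.582
grip_force: 0.0
```

```bash
python3 -c "
from h import *
grip('A',-.0215)"
```

```text
d cm [-0.1   0.04  2.9 ] twist -0.0 yaw0 -42.7 pos [ 0.475  -0.1986  0.0075] F [0.1 0.7 0.8] grip 0.0 w 4.97
```

step_arm:
  motion:
    - [5, -0.1, 0, 1, 0]
    - [5, -0.1, 0, 2, 0]
    - [5, -0.1, 0, 2.9, 0]
    - [5, -0.1, 0, 2.9, 0]
    - [4, -0.1, 0, 2.9, 0]
    - [2.5, -0.1, 0, 2.9, 0]
    - [2.5, -0.1, 0, 2.9, 0]
    - [2.5, -0.1, 0, 2.9, 0]
    - [2.5, -0.1, 0, 2.9, 0]
  force: 40

```text
time: 18.4
tool_pos: [0.4737, -0.1978, -0.022]
tcp_rot: [2.926, -1.144, 0.001]
wrist_force: [0.3, 0.0, 0.9]
width: 0.357
grip_force: 39.6
```

step_arm:
  motion:
    - [2.5, -0.1, 0, 1, 0]
    - [2.5, -0.1, 0, -3, 0]
    - [2.5, -0.1, 0, -6, 0]
    - [2.5, -0.1, 0, -6, 0]
    - [2.5, -0.1, 0, -6, 0]
    - [2.5, -0.1, 0, -6, 0]

```text
time: 19.0
tool_pos: [0.4714, -0.1964, 0.0364]
tcp_rot: [-2.926, 1.144, 0.004]
wrist_force: [-0.3, -0.2, -1.1]
width: 0.347
grip_force: 55.8
```

```bash
python3 -c "
from h import *
go(fx(-.157),.0285,-27.8)"
```

```text
d cm [-14.15 -15.13   0.82] twist -14.9 yaw0 -42.7 pos [ 0.4714 -0.1964  0.0364] F [-0.3 -0.2 -1.1] grip 55.8 w 2.96
```

step_arm:
  motion:
    - [2.5, -4, -3, -3, -4]
    - [2.5, -7, -6, -3, -9]
    - [2.5, -10, -9, -3, -14.9]
    - [2.5, -13, -12.5, -3, -14.9]
    - [2.5, -14.1, -15.1, -2, -14.9]
    - [2.5, -14.1, -15.1, -0.5, -14.9]
    - [2.5, -14.1, -15.1, 0.3, -14.9]
    - [2.5, -14.1, -15.1, 0.3, -14.9]
    - [2.5, -14.1, -15.1, 0.3, -14.9]
    - [2.5, -14.1, -15.1, 0.3, -14.9]

```text
time: 20.0
tool_pos: [0.4718, 0.0089, 0.035]
tcp_rot: [-3.049, 0.757, -0.0]
wrist_force: [-0.6, 0.0, -0.0]
width: 0.357
grip_force: 55.8
```

```bash
python3 - <<'E'
from h import *
go(fx(-.089),.0255,-27.8)
plate(.0515,.072,fx(-.125),.055)
p,d,c=cam('side');a=cv2.resize(p[210:350,120:300],None,fx=4.2,fy=4.2,interpolation=cv2.INTER_CUBIC);save('k1',a)
E
```

```text
d cm [ 6.57 -0.09  0.95] twist -0.1 yaw0 -27.9 pos [0.4718 0.0089 0.035 ] F [-0.6  0.  -0. ] grip 55.8 w 3.05
top 253 z [0.0652 0.0679 0.0708] fix mean [-106.5   -2.6] x [-137.8  -80.6] y [-16.6  14.9] [array([-125.1,   -0.9]), array([89.3, 32.8]), np.float64(0.4)]
side 390 z [0.0652 0.0697 0.0713] fix mean [-125.2    5.2] x [-171.2  -81.4] y [-15.4  19.1] [array([-126.6,    3.1]), array([91.3, 37.8]), np.float64(2.1)]
```

View pics/k1.png

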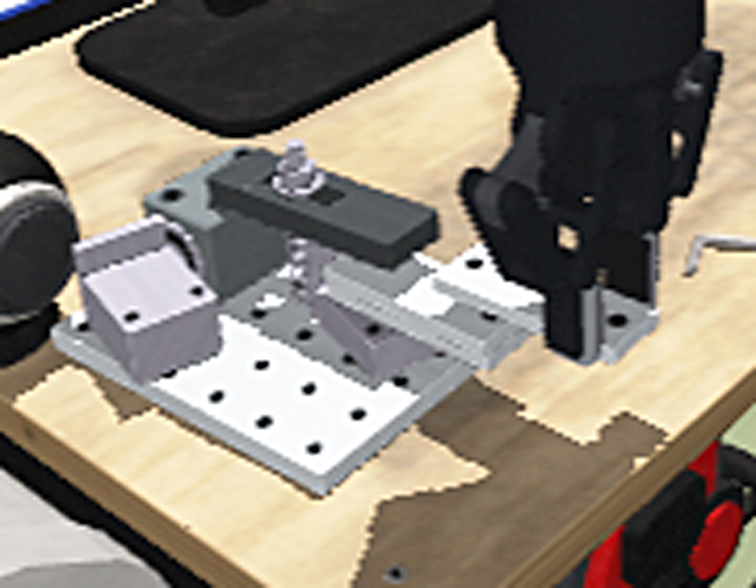

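Plates one and two are stacked neatly, and plate A is held with its front end at about crop (440,285). Clearance is tight, so I check its tilt and height.

```bash
cat >> h.py <<'E'
def tilt(zlo,zhi,x0,x1):
    for n in('top','side'):
        p,d,c=cam(n);P=cloud(d,c).reshape(-1,3);L=P[:,:2]-FO;X=np.c_[L@[np.cos(FY),np.sin(FY)],L@[-np.sin(FY),np.cos(FY)]]*1000
        m=(X[:,0]>x0)&(X[:,0]<x1)&(abs(X[:,1])<13)&(P[:,2]>zlo)&(P[:,2]<zhi)&(p.reshape(-1,3).min(1)>120)
        A=np.c_[X[m],np.ones(m.sum())]
        k=np.linalg.lstsq(A,P[m,2]*1000,rcond=None)[0];print(n,m.sum(),'slope',k[:2].round(3),'z at x0,x1',(k[0]*x0+k[2]).round(1),(k[0]*x1+k[2]).round(1))
E
python3 - <<'E'
from h import *
tilt(.062,.075,-170,-82)
tilt(.044,.054,-104,-84)
E
```

```text
top 193 slope [-0.01  -0.011] z at x0,x1 69.8 68.9
side 214 slope [-0.021  0.022] z at x0,x1 71.4 69.6
top 2 slope [-0.343 -1.206] z at x0,x1 35.7 28.9
side 43 slope [0.009 0.007] z at x0,x1 49.2 49.4
```

step_arm:
  motion:
    - [2.5, 0, -0.1, 0.5, 0]
    - [2.5, 0, -0.1, 0.9, 0]
    - [2.5, 0, -0.1, 1.0, 0]
    - [2.5, 0, -0.1, 1.0, 0]
    - [2.5, 0, -0.1, 1.0, 0]

```text
time: 20.85
tool_pos: [0.4719, 0.0105, 0.0246]
tcp_rot: [3.049, -0.755, -0.0]
wrist_force: [0.3, 0.1, -0.5]
width: 0.356
grip_force: 55.8
```

```bash
python3 - <<'E'
from h import *
go(fx(-.089),.0228,-27.8)
tilt(.0525,.066,-170,-82)
E
```

```text
d cm [6.63 0.06 0.18] twist -0.0 yaw0 -27.8 pos [0.4719 0.0105 0.0246] F [ 0.3  0.1 -0.5] grip 55.8 w 3.04
top 206 slope [-0.029  0.037] z at x0,x1 60.1 57.6
side 201 slope [-0.024  0.007] z at x0,x1 61.1 59.0
```

step_arm:
  motion:
    - [2.5, 1, 0, 0, 0]
    - [2.5, 2, 0, 0, 0]
    - [2.5, 3, 0, 0, 0]
    - [2.5, 3, 0, 0, 0]

```text
time: 21.35
tool_pos: [0.5009, -0.0044, 0.0253]
tcp_rot: [-3.049, 0.757, -0.003]
wrist_force: [-0.5, 0.5, -0.7]
width: 0.353
grip_force: 55.8
```

step_arm:
  motion:
    - [2.5, 1, 0.05, 0, 0]
    - [2.5, 2, 0.05, 0, 0]
    - [2.5, 3, 0.05, 0, 0]
    - [2.5, 3.4, 0.05, 0.05, 0]
    - [2.5, 3.4, 0.05, 0.05, 0]
    - [2.5, 3.4, 0.05, 0.05, 0]

```text
time: 21.95
tool_pos: [0.5276, -0.0196, 0.0237]
tcp_rot: [-3.049, 0.756, 0.003]
wrist_force: [-2.6, 1.9, 0.3]
width: 0.351
grip_force: 55.9
```

```bash
python3 - <<'E'
from h import *
go(fx(-.089),.0228,-27.8)
plate(.0525,.066,fx(-.09),.055)
E
```

```text
d cm [ 0.31 -0.    0.09] twist -0.0 yaw0 -27.8 pos [ 0.5276 -0.0196  0.0237] F [-2.6  1.9  0.3] grip 55.9 w 3.0
top 55 z [0.0548 0.0586 0.0625] fix mean [-63.4 -10.1] x [-106.4  -37.5] y [-16.2   2.9] [array([-72.4,  -6.4]), array([69.9, 20.8]), np.float64(1.5)]
side 238 z [0.0548 0.0593 0.0607] fix mean [-85.1   3.9] x [-108.9  -38.2] y [-16.1  20.8] [array([-73.3,   0.3]), array([43.2, 71.9]), np.float64(89.7)]
```

At the lip already. I lower gently and push a touch.

step_arm:
  motion:
    - [2.5, 0.1, 0, 0.1, 0]
    - [2.5, 0.3, 0, 0.2, 0]
    - [2.5, 0.3, 0, 0.25, 0]
    - [2.5, 0.3, 0, 0.25, 0]

```text
time: 22.45
tool_pos: [0.5278, -0.0196, 0.0217]
tcp_rot: [-3.049, 0.756, 0.011]
wrist_force: [-11.1, 7.7, 7.8]
width: 0.354
grip_force: 58.3
```

```bash
python3 - <<'E'
from h import *
go(fx(-.089),.0228,-27.8)
tilt(.0525,.066,-106,-62)
E
```

```text
d cm [ 0.28  0.   -0.11] twist -0.0 yaw0 -27.8 pos [ 0.5278 -0.0196  0.0217] F [-11.1   7.7   7.8] grip 58.3 w 3.02
top 17 slope [ 0.003 -0.088] z at x0,x1 55.0 55.1
side 68 slope [0.005 0.028] z at x0,x1 57.9 58.1
```

step_arm:
  motion:
    - [2.5, -0.2, 0, -0.1, 0]
    - [2.5, -0.25, 0, -0.1, 0]
    - [4.5, -0.25, 0, -0.1, 0]
    - [5, -0.25, 0, -0.1, 0]
    - [5, -0.25, 0, -0.1, 0]
    - [5, -0.25, 0, -0.1, 0]
    - [5, -0.25, 0, -2, 0]
    - [5, -0.25, 0, -5, 0]
    - [5, -0.25, 0, -9, 0]
    - [5, -0.25, 0, -9, 0]
    - [5, -0.25, 0, -9, 0]

```text
time: 23.65
tool_pos: [0.5304, -0.0203, 0.1134]
tcp_rot: [-3.049, 0.755, -0.006]
wrist_force: [1.1, -0.5, 0.2]
width: 0.588
grip_force: 0.0
```

```bash
python3 - <<'E'
from h import *
plate(.0515,.066,fx(-.09),.055)
tilt(.0525,.066,-106,-62)
go(fx(-.042),.0765-.0235+.03,-27.8)
p,d,c=cam('side');a=cv2.resize(p[210:350,120:300],None,fx=4.2,fy=4.2,interpolation=cv2.INTER_CUBIC);save('l1',a)
E
```

```text
top 72 z [0.0532 0.0563 0.0594] fix mean [-90.6  -3.6] x [-108.2  -37.6] y [-15.4  14. ] [array([-72.9,  -0.2]), array([30.5, 70.8]), np.float64(89.9)]
side 456 z [0.0535 0.0571 0.0581] fix mean [-79.9   3.1] x [-109.1  -39.6] y [-15.5  15.9] [array([-73.3,  -0.6]), array([72.2, 34.3]), np.float64(0.0)]
top 27 slope [0.126 0.039] z at x0,x1 55.7 61.2
side 214 slope [ 0.018 -0.008] z at x0,x1 56.8 57.6
d cm [ 4.99 -0.05  2.7 ] twist -0.0 yaw0 -27.8 pos [ 0.5275 -0.02    0.1101] F [ 0.8  0.2 -0.1] grip 0.0 w 5.0
```

View pics/l1.png

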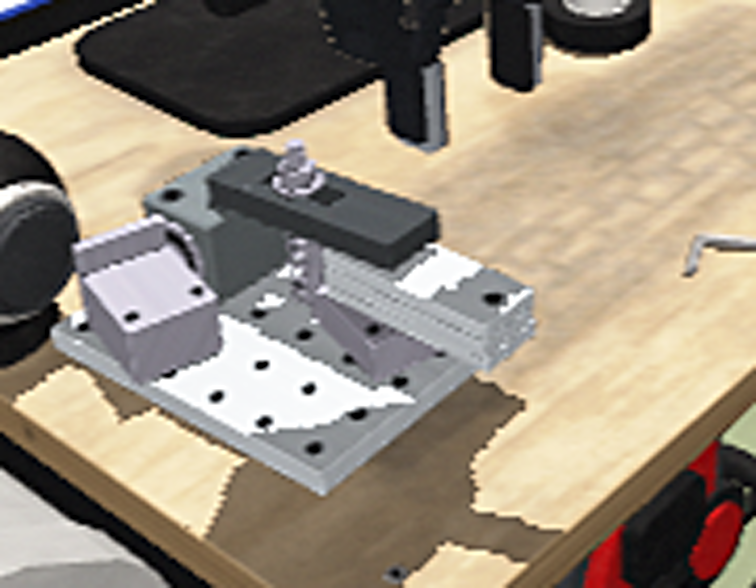

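All three plates lie flush in the stack, with the outer ends at crop (490,365)–(535,330). Now I close the fingers and move over the heel.

step_arm:
  motion:
    - [0, 2, 0, 0, 0]
    - [0, 4, 0, 0, 0]
    - [0, 5, 0, 0, 0]
    - [0, 5, 0, 1.5, 0]
    - [0, 5, 0, 3, 0]
    - [0, 5, 0, 4, 0]
    - [0, 5, 0, 4, 0]
    - [0, 5, 0, 4, 0]
    - [0, 5, 0, 4, 0]
    - [0, 5, 0, 4, 0]
  force: 40

```text
time: 24.9
tool_pos: [0.5737, -0.0434, 0.0727]
tcp_rot: [-3.049, 0.755, -0.002]
wrist_force: [-0.2, -0.1, -0.1]
width: -0.002
grip_force: 0.0
```

step_arm:
  motion:
    - [0, 0, 0, 0.4, 0]
    - [0, 0, 0, 0.8, 0]
    - [0, 0, 0, 0.8, 0]

```text
time: 25.2
tool_pos: [0.5724, -0.0434, 0.063]
tcp_rot: [3.049, -0.755, -0.002]
wrist_force: [0.1, -0.4, -0.5]
width: -0.004
grip_force: 0.0
```

```bash
python3 -c "
from h import *
go(fx(-.042),.055,-27.8)"
```

```text
d cm [-0.07 -0.02  0.8 ] twist -0.0 yaw0 -27.8 pos [ 0.5724 -0.0434  0.063 ] F [ 0.1 -0.4 -0.5] grip 0.0 w -0.03
```

step_arm:
  motion:
    - [0, 0, 0, 0.4, 0]
    - [0, 0, 0, 0.8, 0]
    - [0, 0, 0, 0.8, 0]

```text
time: 25.5
tool_pos: [0.5723, -0.0434, 0.0549]
tcp_rot: [3.049, -0.755, -0.002]
wrist_force: [0.5, 1.4, -1.5]
width: -0.001
grip_force: 0.0
```

step_arm:
  motion:
    - [0, 0, 0, 0.3, 0]
    - [0, 0, 0, 0.5, 0]
    - [0, 0, 0, 0.5, 0]

```text
time: 25.8
tool_pos: [0.5727, -0.0434, 0.0504]
tcp_rot: [3.049, -0.755, -0.001]
wrist_force: [0.1, 0.8, 1.1]
width: -0.001
grip_force: 0.0
```

step_arm:
  motion:
    - [0, 0, 0, 0.2, 0]
    - [0, 0, 0, 0.4, 0]
    - [0, 0, 0, 0.4, 0]
    - [0, 0, 0, 0.4, 0]

```text
time: 26.2
tool_pos: [0.5729, -0.0433, 0.047]
tcp_rot: [-3.049, 0.755, 0.001]
wrist_force: [-2.2, 0.7, 4.1]
width: -0.001
grip_force: 1.8
```

step_arm:
  motion:
    - [0, 0, 0, 0.15, 0]
    - [0, 0, 0, 0.25, 0]
    - [0, 0, 0, 0.25, 0]
    - [0, 0, 0, 0.25, 0]

```text
time: 26.6
tool_pos: [0.5729, -0.0432, 0.0442]
tcp_rot: [-3.049, 0.755, 0.001]
wrist_force: [-2.5, 2.5, 4.2]
width: 0.001
grip_force: 2.2
```

step_arm:
  motion:
    - [0, 0, 0, 0.15, 0]
    - [0, 0, 0, 0.25, 0]
    - [0, 0, 0, 0.25, 0]
    - [0, 0, 0, 0.25, 0]

```text
time: 27.0
tool_pos: [0.573, -0.0433, 0.044]
tcp_rot: [-3.049, 0.755, 0.001]
wrist_force: [-8.3, 2.6, 17.0]
width: 0.0
grip_force: 8.7
```

The strap bears firmly at about 17 N and no longer moves. One final check.

step_arm:
  motion:
    - [0, 0, 0, 0, 0]
    - [0, 0, 0, 0, 0]
    - [0, 0, 0, 0, 0]

```text
time: 27.3
tool_pos: [0.5731, -0.0433, 0.044]
tcp_rot: [-3.049, 0.755, 0.0]
wrist_force: [-8.6, 2.9, 17.1]
width: -0.002
grip_force: 8.7
```

```bash
python3 - <<'E'
from h import *
go(fx(-.042),.044,-27.8)
plate(.0515,.064,fx(-.09),.055)
# strap top slope
for n in('top','side'):
    p,d,c=cam(n);P=cloud(d,c).reshape(-1,3);L=P[:,:2]-FO;X=np.c_[L@[np.cos(FY),np.sin(FY)],L@[-np.sin(FY),np.cos(FY)]]*1000
    m=(X[:,0]>-58)&(X[:,0]<45)&(abs(X[:,1])<14)&(P[:,2]>.064)&(P[:,2]<.076)&(p.reshape(-1,3).max(1)<95)
    print(n,m.sum(),np.polyfit(X[m,0],P[m,2]*1000,1).round(4))
E
```

```text
d cm [-0.12  0.02 -0.  ] twist -0.0 yaw0 -27.8 pos [ 0.5731 -0.0433  0.044 ] F [-8.6  2.9 17.1] grip 8.7 w -0.01
top 234 z [0.0535 0.0567 0.0593] fix mean [-83.7  -0.6] x [-107.6  -58.9] y [-15.9  15.8] [array([-81.8,  -0. ]), array([53. , 32.8]), np.float64(1.1)]
side 407 z [0.0535 0.0572 0.0582] fix mean [-84.   3.] x [-108.9  -40.5] y [-15.6  16.1] [array([-74.2,  -0.2]), array([33.9, 71.7]), np.float64(89.4)]
top 144 [-1.17000e-02  7.00147e+01]
side 178 [-1.21000e-02  7.06492e+01]
```

```bash
python3 -c "
from workcell import bot
print(bot.finish_job())"
```

```text
the job is handed in; nothing more can be done
None
```

I handed the job in with all three plates stacked under the heel and the arm still pressing the strap down with about 17 N. The cameras put the plates about 4 mm from nominal (limit 10 mm) and the strap about 0.012 rad heel-up (limit 0.03); the hand-in returned no verdict.

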